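# Lock the carving stand's draw-bar with its linchpin

### The arm

A 6-joint arm with a two-finger parallel gripper is mounted at the origin on the work surface. World frame = base frame: x ahead of the robot, y to its left, z up, the work surface at z = 0. Lengths are in mm, angles in rad, forces in N, time in s.
With the tool pointing down it reaches from about 350 to 975 mm from the base axis. Payload 7.1 kg.
Tool frame: the origin (TCP) lies at the very end of the fingers, on their centre line; the grasp point (between the pads) lies tcp_to_grasp behind it (tcp_to_grasp is the distance from the TCP to the grasp point, in mm); z points along the fingers, x is the direction in which the jaws open and shut, and the axes are right-handed (so a half turn about z gives the same grasp; the last joint's range is limited). The gripper opens to 88 mm and grips with 3 to 60 N. Pads are 20 mm wide; open, the fingers measure 115 mm over their backs; the gripper's body (75 mm by 178 mm) begins 61 mm behind the grasp point.
Start: joints at [1.273, 0.423, 1.63, -0, 1.089, -0.019], TCP at [171.97, 600.859, 222.675] pointing down, gripper open.
Joint ranges: [-3, 3], [-0.9, 2.11], [0.09, 2.58], [-1.31, 4.45], [0.11, 2.69], [-2.54, 2.54]. Speed limits (rad/s): [2.39, 2.39, 3.01, 3.14, 3.14, 3.14].

### API

Orientations are given as a rotation vector (axis times angle).
In Python, from workcell import get_obs, get_image, close_job, recognise, mark_of, tcp_to_grasp gives the robot as it stands. The module is installed in compiled form; this text tells all that it offers.
- The arm moves only by the tool move_arm, never from a script. Its argument "motion" is a list of rows, each a list of 7 numbers: the shift along the world's x, y, z in mm, then the turn, a rotation vector about the world's x, y, z in rad, then the finger opening in mm, from 0 to 87.8. A call has 1 to 5 rows; each row is the pose to reach, as a shift and turn from the pose commanded when the call began; what a row does not reach only later rows make up. A row lasts 1/12 s, in which the tool goes at most 41.7 mm and 7.16 degrees, less where a joint would pass 70% of its speed; a pose out of reach is approached as far as the arm can. A call with a gripper value outside its range is refused whole. The fingers move at their own pace and stop on an object; the grip force is fixed at half the most. Time passes only in rows, so rows that repeat a pose let the fingers close. It gives the time, the measured TCP pose, the force and the opening at its end, in the units of the state.
- get_obs(): the state, without advancing time (a new reading comes with each control period).
- get_image(name): name is "side" or "top" or "wrist"; returns a dict with "color" (480x640x3 uint8, red, green, blue), "mtx" (3x3 intrinsics, pixels), "camera_from_world" (4x4, takes a point from world to camera coordinates). Camera axes: x right, y up, looking along -z (the intrinsics and any distortion apply to the point x, -y, -z); pixel columns grow to the right and rows downward; lengths in mm; the calibration is good to about 2 mm. A picture is of the moment at which its call begins. There is no depth.
- close_job(): hands the job in, once; it reports no verdict.
Trained networks look in a picture, given as the dict that the camera call returned (one of the last four; its "shot" number tells which), for a name from the list of things; names that differ only in an ending like _2 or _b are one class to them, and where a whole thing is asked for, a point or a joint stands for the part that bears it (a point fixed in the world has none). Each returns a list of dicts, best first, with "p" (0 to 1); they miss things now and then, are a little off and sometimes report something else, mostly with a low value. They report only what shows in the picture. A call takes as long as a camera call. They do not tell look-alikes from the thing itself.
- recognise(picture, label): "bbox" ([centre column, centre row, width, height] in pixels, round what is visible of it).
- mark_of(picture, label): "location" ([row, column] in pixels: a listed point, or the origin of a listed thing).
The state is a dict: "t": time; "qpos": joint angles; "qvel": joint speeds; "joint_torque": joint torques, N m; "ee_pos": TCP position; "orientation": TCP orientation; "ft_force": force on the tool from outside, world axes, zero at the start; "moment": the same for the moment, N m; "width": finger opening in mm.
Only numpy, scipy, OpenCV 4.12 (cv2) and the standard library are available. Lean on these libraries where they do the work, as an engineer would, in place of code of your own. Each camera call takes 0.05 s, during which the arm holds its last target. There are 200 camera calls.

### The job

Take the linchpin by its wooden grip from its rest, slide its square shank all the way through the square hole in the draw-bar of the carving stand (the bar has some millimetres of play, so feel for the hole) until the collar sits up against the bar, then let go and swing the sprung steel ring round the end of the bar and over the pin's tip until it snaps shut. Work gently, never pushing anything against the stand with more than 25 N, and leave the other things on the bench where they lie.

Things in the scene. Friction and masses are not known exactly. Their poses are not given: they have to be found in the camera images.
- grip (a point): Centre of the loose linchpin's grip, a flat-sided dark wooden block 40 mm long (x), 18 wide (y), 30 tall (z). Pin axes: x from grip to tip, z up as it lies, y to the side where the open ring sticks out. About 0.31 kg. Pinch the grip from above across y. The ring's hinge axis is 26 mm ahead of this point; the open ring stands 23 mm and more ahead of it.
- collar (a point): Same linchpin, same axes: centre of the front face of its dark steel collar (12 mm thick, 26 wide, 48 tall), 32 mm ahead of the grip's centre on the pin's axis. From this face the steel shank, 14 mm square, runs 50 mm ahead, then a round nose 6 mm long tapers from 14 to 10 mm across: the tip is 56 mm ahead of this face.
- ring (a joint): Ring hinge angle (rad): 0 = open (start), ring out square to the pin towards pin +y; 1.57 = shut, ring along the pin, round its tip. Axis parallel to pin z, 6 mm behind the collar's front face. An over-centre spring holds it open, resists with up to about 0.2 N m (3 to 4 N at 62 mm from the hinge); beyond about 1.05 rad it snaps the ring shut against its stop.
- bow (a point): Outermost point of the ring, at the height of the pin's axis, 76 mm from the hinge axis; its y axis points from hinge to bow. The ring is an upright D-loop of 6 mm steel bar: two arms run out 27 mm above and 27 mm below the pin's axis to 46 mm from the hinge, then curve together (22 mm above and below at 62 mm, 11 mm at 73 mm).
- hole (a point): NOMINAL centre of the mouth of the square hole in the stand's draw-bar, on its near face, 100 mm above the bench. x: the way the pin goes in, level; z up; y to the bar's free end. The bar has play in its worn guide and sticks: the real hole lies up to 7 mm off along y, 4 mm along z (none in x). Hole 16 mm square, sharp-edged. Bar 34 mm thick (x), 40 tall, ends 22 mm past the real hole.
- linchpin: The linchpin as a whole, with its ring; its origin is the same point as collar and has the same axes.
- stand: The carving stand (fixed): origin on the bench 100 mm straight below hole, same axes. At -y, 50 to 95 mm from the hole, the bar enters a dark guide block 133 mm tall, from x -10 to +62 mm. A base board 20 mm thick lies below; a carved panel up to 80 mm tall stands at x 80 to 104 mm.
- rest: Wooden rest (fixed) in which the pin lies level, its axis 75 mm above the bench: a post 14 mm wide, 60 mm tall under the grip, and a block with an 18 mm wide notch under the shank, 15 to 45 mm ahead of the collar, cheeks up to 80 mm high. Origin on the bench below the collar's front face, axes as the pin's.
- mallet: Wooden carver's mallet lying on the bench, 260 mm long. To be left alone.
- gouge_a: Gouge with a pale handle, 220 mm long, lying mid-bench. To be left alone.
- gouge_b: Gouge with a dark handle, 220 mm long. To be left alone.
- gouge_c: Gouge with a pale handle, 200 mm long. To be left alone.
- offcut: Pale wood offcut 60 x 35 x 22 mm. To be left alone.
- oilstone: Sharpening stone in a wooden block, 170 x 60 x 37 mm. To be left alone.
- wax_tin: Round tin, 70 mm across, 50 mm tall. To be left alone.
- dowel: Loose square wooden stick, 100 x 16 x 16 mm. To be left alone.
Mind the look-alikes: they are no part of the job. Of the things shaped like the linchpin, the bare steel one is meant.

How it is judged (in metres and radians):
On the way:
1. the linchpin is fully home in the hole, its collar against the bar, with the ring still open (x of collar in the frame of hole between -0.0025 and 0.004 m and y of collar in the frame of hole between -0.01 and 0.01 m and z of collar in the frame of hole between -0.007 and 0.007 m and angle between the x axis of collar and the x axis of hole, either way round below 0.09 rad and value of joint ring below 0.5 rad), for 0.2 s.
At the end, for the whole second after the job is handed in: The linchpin is in the hole: collar within 2.5 mm of the bar's near face, within 10 mm sideways and 7 mm in height of the hole's nominal centre (the bar's play) and 0.09 rad of its direction; its ring is shut over the tip (hinge above 1.45 rad); it is at rest and released (x of collar in the frame of hole between -0.0025 and 0.004 m and y of collar in the frame of hole between -0.01 and 0.01 m and z of collar in the frame of hole between -0.007 and 0.007 m and angle between the x axis of collar and the x axis of hole, either way round below 0.09 rad and value of joint ring above 1.45 rad and linear speed of linchpin below 0.02 m/s); the robot touches nothing.
It fails at once if the linchpin is forced against the stand (over 25 N) (contact force between linchpin and stand above 25 N).
It fails at once if the robot pushes on the stand itself (over 25 N) (contact force between the arm and stand above 25 N).
It fails at once if the fingers push on the stand itself (over 25 N) (contact force between the fingers and stand above 25 N).
It fails at once if another thing on the bench is shifted by more than 30 mm (distance of any of mallet, gouge_a, gouge_b, gouge_c, offcut, oilstone, wax_tin, dowel from where it was at the start of the episode above 0.03 m).
It also fails if it takes over 72 s, if anything falls off the work surface, if the arm or the gripper's body presses on something with over 40 N, if the wrist force passes 120 N, or if a joint passes its speed limit or range.

## Working session

There is one attempt and no reset: what is moved stays moved. The work goes in short steps, Python scripts to look and compute and a tool call to move; the robot and the scene stay as the last step left them, time stands still between calls to the robot, and variables do not carry over. Pictures are saved under pics/ and viewed, about 8 in all and at most 12, crops included, and the job is handed in when it is done.

Besides the shell and the picture viewer there is one more tool, called after ">>>" by a JSON object that holds its "op" and its "data". move_arm: Moves the arm, as the interface text tells. Its arguments: {"type":"object","properties":{"motion":{"type":"array"}},"required":["motion"]}

```bash
mkdir -p pics
cat > h.py <<'E'
import numpy as np, cv2
from workcell import *
def save(im,name,box=None,s=1):
    c=im["color"]
    if box: c=c[box[1]:box[3],box[0]:box[2]]
    c=cv2.resize(c,None,fx=s,fy=s,interpolation=cv2.INTER_CUBIC)
    cv2.imwrite("pics/"+name,c[:,:,::-1])
def proj(im,P):
    P=np.atleast_2d(P); M=im["camera_from_world"]
    c=P@M[:3,:3].T+M[:3,3]; q=np.c_[c[:,0],-c[:,1],-c[:,2]]@im["mtx"].T
    return q[:,:2]/q[:,2:]
def ray(im,uv):
    M=im["camera_from_world"];R=M[:3,:3];o=-R.T@M[:3,3]
    d=np.linalg.inv(im["mtx"])@[uv[0],uv[1],1]; d=R.T@[d[0],-d[1],-d[2]]
    return o,d/np.linalg.norm(d)
def atz(im,uv,z):
    o,d=ray(im,uv); return o+d*(z-o[2])/d[2]
def tri(obs):
    A=0;b=0
    for im,uv in obs:
        o,d=ray(im,uv);Q=np.eye(3)-np.outer(d,d);A=A+Q;b=b+Q@o
    return np.linalg.solve(A,b)
E
python3 - <<'E'
from h import *
print(tcp_to_grasp,get_obs())
ims=[]
for n in("side","top"):
    im=get_image(n); save(im,n+"0.png"); ims.append(im)
    print(n,im["mtx"].tolist(),"cam",ray(im,(320,240)))
    for l in("grip","collar","bow","hole","rest","stand","linchpin"):
        print(l,[(round(r["p"],2),np.round(r["location"][::-1]).tolist()) for r in mark_of(im,l)][:4])
E
```

```text
18.700000000000003 {'t': 0.0, 'qpos': array([ 1.27299935e+00,  4.23812354e-01,  1.63071149e+00, -1.20323202e-05,
        1.08861682e+00, -1.89894172e-02]), 'qvel': array([ 0.00064146, -0.00146319, -0.00044166,  0.00047064, -0.00142382,
        0.00084368]), 'joint_torque': array([-3.21849388e-03, -5.44614995e+01, -2.73667341e+01,  6.41892012e-02,
        2.29530578e-02, -1.53986175e-04]), 'ee_pos': array([171.80917508, 600.32312584, 221.91105439]), 'orientation': array([ 2.50782871e+00,  1.89067069e+00, -1.95869084e-03]), 'ft_force': array([-0.23342069,  0.20514896, -0.33898635]), 'moment': array([ 0.02083181, -0.02953349, -0.00371658]), 'width': 87.71475341660613}
side [[573.9767116769914, 0.0, 329.1456734180802], [0.0, 573.9767116769914, 240.69103394509472], [0.0, 0.0, 1.0]] cam (array([  270.82813703, -1360.85913125,   936.78747292]), array([ 0.10405252,  0.85130834, -0.51424429]))
grip [(0.87, [291.0, 297.0]), (0.66, [225.0, 358.0]), (0.65, [369.0, 286.0]), (0.61, [274.0, 236.0])]
collar [(0.92, [382.0, 291.0]), (0.7, [280.0, 295.0]), (0.62, [238.0, 354.0])]
bow [(0.65, [271.0, 3
[... 296 characters left out ...]
4, 0.0, 314.11462372591205], [0.0, 500.9540793759774, 248.36228978717932], [0.0, 0.0, 1.0]] cam (array([ 250.92285867,    5.92183689, 1162.01058058]), array([ 0.19693938,  0.00659282, -0.9803935 ]))
grip [(0.92, [242.0, 315.0]), (0.84, [478.0, 385.0]), (0.74, [415.0, 212.0]), (0.6, [385.0, 302.0])]
collar [(0.97, [234.0, 301.0]), (0.88, [477.0, 372.0]), (0.82, [411.0, 201.0]), (0.76, [381.0, 315.0])]
bow [(0.77, [376.0, 202.0]), (0.64, [415.0, 326.0]), (0.58, [443.0, 369.0]), (0.52, [209.0, 332.0])]
hole [(0.7, [251.0, 185.0])]
rest [(0.97, [406.0, 204.0])]
stand [(0.97, [256.0, 199.0])]
linchpin [(0.95, [233.0, 304.0]), (0.85, [381.0, 318.0]), (0.66, [411.0, 199.0]), (0.65, [482.0, 371.0])]
```

View pics/top0.png

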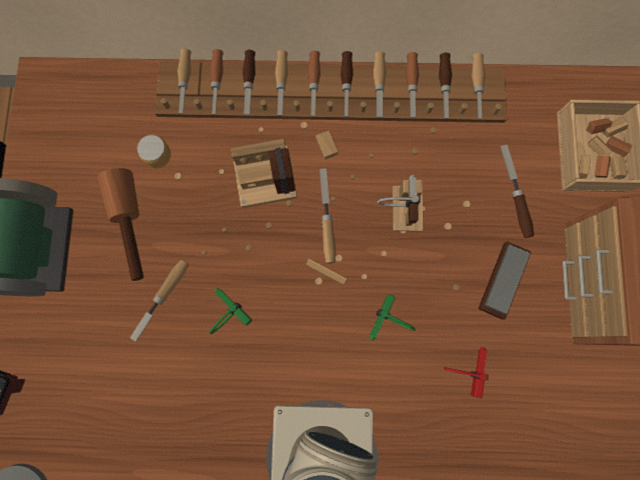

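View pics/side0.png

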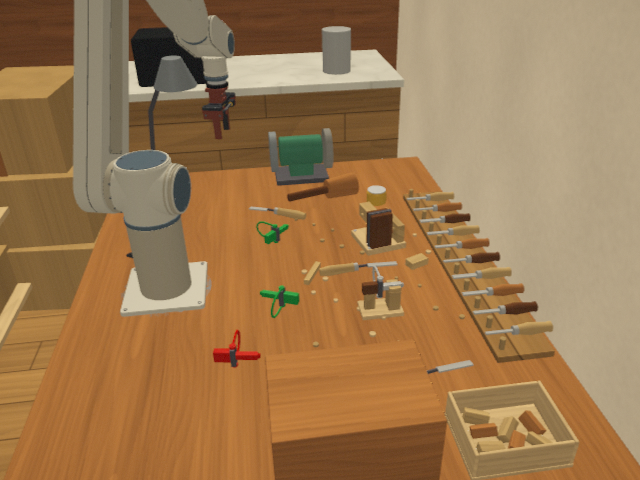

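The look-alikes are green at top-view (232,307), green at (388,315) and red at (478,373). The bare steel one in the rest is at about (412,203) and fits the description. Next I'll work out positions and confirm in a crop.

Run:
```python
from h import *
s=get_image("side");t=get_image("top")
def best(im,l,near):
    r=[np.array(x["location"][::-1]) for x in mark_of(im,l)]
    r=[x for x in r if np.hypot(*(x-near))<45]
    return r
near={"grip":((369,286),(415,212)),"collar":((382,291),(411,201)),"bow":((371,269),(376,202)),"rest":((383,308),(406,204)),"hole":((364,211),(251,185)),"stand":((366,239),(256,199))}
for l,(a,b) in near.items():
    ra=best(s,l,a);rb=best(t,l,b)
    z={"grip":75,"collar":75,"bow":75,"rest":0,"hole":100,"stand":0}[l]
    print(l,"tri",np.round(tri([(s,ra[0]),(t,rb[0])]),1) if ra and rb else None,"top@z",[np.round(atz(t,x,z),1).tolist() for x in rb],"side@z",[np.round(atz(s,x,z),1).tolist() for x in ra])
a=cv2.resize(t["color"][130:240,365:455],None,fx=4,fy=4,interpolation=2)
b=cv2.resize(t["color"][130:240,220:310],None,fx=4,fy=4,interpolation=2)
cv2.imwrite("pics/crop1.png",np.hstack([a,b])[:,:,::-1])
```

```text
grip tri None top@z [] side@z [[539.3, -194.0, 75.0]]
collar tri [ 569.1 -189.6   73.1] top@z [[565.0, -188.9, 75.0], [543.7, -198.3, 75.0]] side@z [[572.1, -190.9, 75.0]]
bow tri [ 535.7 -102.8  156.3] top@z [[554.3, -111.3, 75.0], [536.5, -185.5, 75.0]] side@z [[567.9, 30.0, 75.0], [572.5, -101.6, 75.0]]
rest tri [ 576.4 -198.     5.2] top@z [[577.6, -198.9, 0.0]] side@z [[578.3, -191.4, -0.0]]
hole tri [593.1 170.   94. ] top@z [[581.4, 169.1, 100.0]] side@z [[600.8, 163.6, 100.0]]
stand tri None top@z [[584.2, 170.4, 0.0]] side@z []
```

View pics/crop1.png

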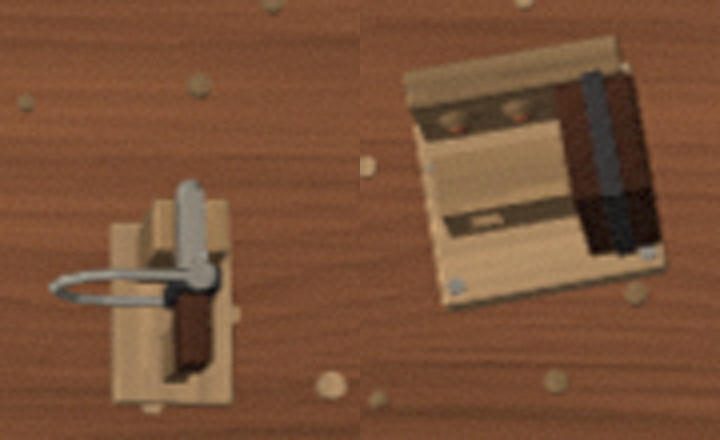

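The crop confirms it: the bare steel pin lies in the wooden rest, ring towards world +y, tip towards +x. The stand is yawed about +0.17 rad. I'll go above the pin now.

>>> {"op": "move_arm", "data": {"motion": [[200,-160,20,0,0,0.1,87],[200,-160,20,0,0,0.2,87],[200,-160,20,0,0,0.28,87],[200,-160,20,0,0,0.28,87],[200,-160,20,0,0,0.28,87]]}}

```text
t: 1.92
ee_pos: [335.3, 469.8, 239.2]
orientation: [-2.219, -2.224, -0.0]
ft_force: [0.5, 0.9, 0.5]
width: 87.1
```

>>> {"op": "move_arm", "data": {"motion": [[60,-200,20,0,0,0,87],[60,-200,20,0,0,0,87],[60,-200,20,0,0,0,87],[60,-200,20,0,0,0,87],[60,-200,20,0,0,0,87]]}}

```text
t: 2.33
ee_pos: [393.9, 270.6, 259.1]
orientation: [2.22, 2.223, 0.001]
ft_force: [1.2, 0.7, -0.1]
width: 86.8
```

>>> {"op": "move_arm", "data": {"motion": [[50,-200,0,0,0,0,87],[50,-200,0,0,0,0,87],[50,-200,0,0,0,0,87],[50,-200,0,0,0,0,87],[50,-200,0,0,0,0,87]]}}

```text
t: 2.75
ee_pos: [443.9, 70.3, 259.1]
orientation: [2.22, 2.222, 0.001]
ft_force: [0.8, -0.3, -0.3]
width: 86.8
```

>>> {"op": "move_arm", "data": {"motion": [[55,-200,0,0,0,0,87],[55,-200,0,0,0,0,87],[55,-200,0,0,0,0,87],[55,-200,0,0,0,0,87],[55,-200,0,0,0,0,87]]}}

```text
t: 3.17
ee_pos: [498.9, -129.9, 259.1]
orientation: [2.22, 2.222, 0.001]
ft_force: [1.0, 0.2, 0.8]
width: 87.4
```

>>> {"op": "move_arm", "data": {"motion": [[0,-30,0,0,0,0,87],[0,-30,0,0,0,0,87],[0,-30,0,0,0,0,87],[0,-30,0,0,0,0,87]]}}

```text
t: 3.5
ee_pos: [498.4, -157.2, 258.6]
orientation: [-2.22, -2.222, -0.0]
ft_force: [0.0, 0.1, 0.5]
width: 87.2
```

Run:
```python
from h import *
o=get_obs();print(o["t"],o["ee_pos"],o["orientation"],o["qpos"],o["width"])
w=get_image("wrist");s=get_image("side"); save(w,"w1.png")
print(ray(w,(320,240)))
z={"grip":75,"collar":75,"bow":75,"rest":0,"linchpin":75}
for l in z:
    for im,n in((w,"w"),(s,"s")):
        print(l,n,[(round(r["p"],2),np.round(r["location"][::-1]).tolist(),np.round(atz(im,r["location"][::-1],z[l]),1).tolist()) for r in mark_of(im,l)][:3])
```

```text
3.5 [ 498.40484233 -157.17515841  258.58650813] [-2.22037041e+00 -2.22151545e+00 -4.63716797e-05] [-3.28457666e-01  2.29693860e-01  1.82065002e+00  3.80129605e-04
  1.09186848e+00 -1.89994484e+00] 87.1626290917233
(array([ 418.36130497, -157.47661041,  420.44715955]), array([ 0.26585545,  0.00621383, -0.96399288]))
grip w [(0.87, [338.0, 17.0], [347.1, -142.2, 75.0]), (0.76, [277.0, 267.0], [537.8, -192.0, 75.0])]
grip s [(0.97, [222.0, 353.0], [167.5, -379.3, 75.0]), (0.9, [275.0, 237.0], [315.6, 104.8, 75.0]), (0.89, [288.0, 298.0], [328.7, -198.5, 75.0])]
collar w [(0.74, [40.0, 302.0], [570.0, -398.9, 75.0]), (0.66, [281.0, 298.0], [565.9, -189.4, 75.0]), (0.51, [280.0, 268.0], [538.0, -189.7, 75.0])]
collar s [(0.88, [281.0, 295.0], [312.9, -185.7, 75.0]), (0.86, [382.0, 288.0], [570.8, -197.8, 75.0]), (0.86, [275.0, 232.0], [318.9, 131.6, 75.0])]
bow w [(0.97, [368.0, 293.0], [561.6, -113.5, 75.0])]
bow s [(0.65, [256.0, 228.0], [263.7, 167.7, 75.0]), (0.59, [237.0, 333.0], [200.4, -314.2, 75.0]), (0.52, [271.0, 312.0], [282.8, -250.6, 75.0])]
rest w [(0.76, [284.0, 272.0], [568.6, -192.0, 0.0])]
rest s [(0.71, [381.0, 309.0], [572.6, -188.3, 0.0])]
linchpin w [(0.76, [280.0, 301.0], [568.4, -190.4, 75.0]), (0.43, [368.0, 295.0], [563.5, -113.1, 75.0])]
linchpin s [(0.8, [235.0, 355.0], [196.0, -390.7, 75.0]), (0.62, [379.0, 285.0], [565.8, -184.1, 75.0]), (0.61, [277.0, 231.0], [325.4, 139.6, 75.0])]
```

View pics/w1.png

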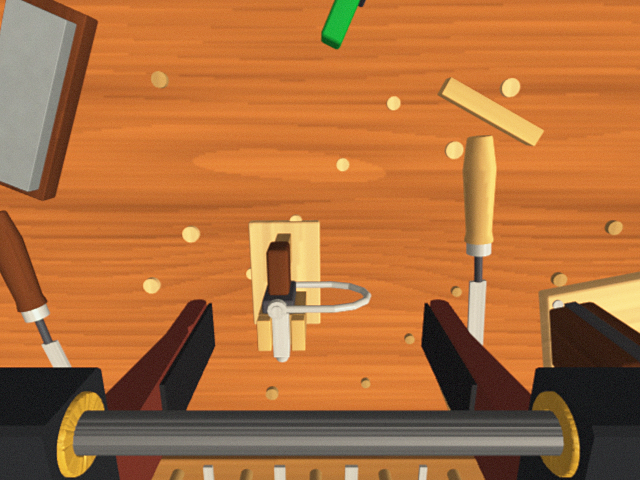

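The close view shows the steel pin at grip (279,265), collar (280,298), bow (368,293), tip (283,358), lying along +x. The grip centre is about (538,-191).

>>> {"op": "move_arm", "data": {"motion": [[39.5,-33.5,-40,0,0,0,87],[39.5,-33.5,-80,0,0,0,87],[39.5,-33.5,-110,0,0,0,87],[39.5,-33.5,-110,0,0,0,87],[39.5,-33.5,-110,0,0,0,87]]}}

```text
t: 4.52
ee_pos: [536.3, -190.4, 146.5]
orientation: [-2.216, -2.218, 0.004]
ft_force: [0.3, -1.6, 0.2]
width: 86.9
```

Run:
```python
from h import *
o=get_obs();print(o["t"],o["ee_pos"],o["orientation"])
w=get_image("wrist"); save(w,"w2.png")
z={"grip":75,"collar":75,"bow":75,"linchpin":75}
for l in z:
        print(l,[(round(r["p"],2),np.round(r["location"][::-1]).tolist(),np.round(atz(w,r["location"][::-1],z[l]),1).tolist()) for r in mark_of(w,l)][:3])
print(proj(w,[[518,-191,90],[558,-191,90],[568,-191,75],[624,-191,75],[538,-182,90],[538,-200,90]]))
```

```text
4.5167 [ 536.30914693 -190.41453402  146.50173769] [-2.21632229 -2.21828911  0.00408912]
grip [(0.72, [315.0, 272.0], [539.2, -192.0, 75.0])]
collar [(0.28, [604.0, 52.0], [423.4, -47.5, 75.0])]
bow [(0.57, [319.0, 318.0], [568.4, -189.7, 75.0])]
linchpin [(0.62, [318.0, 320.0], [569.4, -190.2, 75.0])]
[[316.64085839 243.27991926]
 [316.68005507 312.6714893 ]
 [316.6779072  317.42330828]
 [316.7238344  398.22128301]
 [333.26298156 278.82386963]
 [300.05527784 278.85017571]]
```

View pics/w2.png

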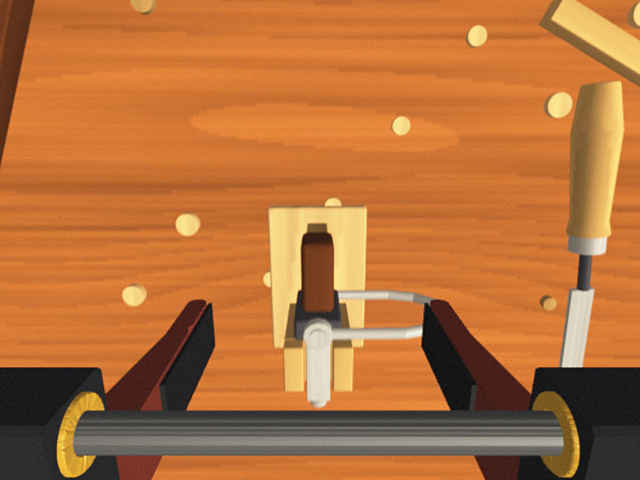

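>>> {"op": "move_arm", "data": {"motion": [[0,-0.6,-30,0,0,0,87],[0,-0.6,-60,0,0,0,87],[0,-0.6,-80,0,0,0,87],[0,-0.6,-88,0,0,0,87],[0,-0.6,-88,0,0,0,87]]}}

```text
t: 5.18
ee_pos: [537.8, -191.4, 60.5]
orientation: [-2.219, -2.222, 0.001]
ft_force: [0.7, -0.5, -0.4]
width: 86.9
```

>>> {"op": "move_arm", "data": {"motion": [[0,0,0,0,0,0,50],[0,0,0,0,0,0,30],[0,0,0,0,0,0,20],[0,0,0,0,0,0,10],[0,0,0,0,0,0,10]]}}

```text
t: 5.6
ee_pos: [538.8, -191.8, 61.7]
orientation: [2.219, 2.222, 0.001]
ft_force: [0.6, -0.8, -0.1]
width: 57.1
```

>>> {"op": "move_arm", "data": {"motion": [[0,0,0,0,0,0,10],[0,0,0,0,0,0,10],[0,0,0,0,0,0,10],[0,0,0,0,0,0,10],[0,0,0,0,0,0,10]]}}

```text
t: 6.02
ee_pos: [538.2, -191.6, 60.7]
orientation: [-2.22, -2.223, 0.0]
ft_force: [0.2, 0.6, 0.1]
width: 23.7
```

>>> {"op": "move_arm", "data": {"motion": [[0,0,0,0,0,0,10],[0,0,0,0,0,0,10],[0,0,0,0,0,0,10],[0,0,0,0,0,0,10]]}}

```text
t: 6.35
ee_pos: [538.1, -191.5, 60.7]
orientation: [-2.22, -2.222, 0.0]
ft_force: [0.4, 1.1, 0.1]
width: 18.0
```

>>> {"op": "move_arm", "data": {"motion": [[0,0,5,0,0,0,10],[0,0,15,0,0,0,10],[0,0,35,0,0,0,10],[0,0,60,0,0,0,10],[0,0,90,0,0,0,10]]}}

```text
t: 6.77
ee_pos: [536.9, -191.2, 150.9]
orientation: [-2.218, -2.221, 0.002]
ft_force: [0.6, -0.4, -4.2]
width: 18.1
```

>>> {"op": "move_arm", "data": {"motion": [[0,0,0,0,0,0,10],[0,0,0,0,0,0,10],[0,0,0,0,0,0,10]]}}

```text
t: 7.02
ee_pos: [537.5, -191.4, 150.3]
orientation: [-2.22, -2.222, 0.001]
ft_force: [0.7, 0.1, -5.0]
width: 18.1
```

Run:
```python
from h import *
o=get_obs();print(o["t"],o["ee_pos"],o["orientation"],o["width"],o["ft_force"],o["moment"])
s=get_image("side"); w=get_image("wrist");t=get_image("top")
for n,im in(("s",s),("t",t),("w",w)):
  for l in ("grip","collar","bow","hole","stand"):
    z=100 if l=="hole" else 0 if l=="stand" else o["ee_pos"][2]+18.7-4
    print(n,l,[(round(r["p"],2),np.round(r["location"][::-1]).tolist(),np.round(atz(im,r["location"][::-1],z),1).tolist()) for r in mark_of(im,l) if r["location"][1]>200][:3])
cv2.imwrite("pics/c3.png",np.hstack([cv2.resize(s["color"][200:320,320:440],(480,480)),cv2.resize(w["color"][200:440,200:360],(320,480))])[:,:,::-1])
```

```text
7.0167 [ 537.53623673 -191.40979064  150.25978218] [-2.21954392e+00 -2.22225560e+00  6.70116100e-04] 18.12933706989833 [ 0.72597541  0.12624135 -4.99791404] [0.00741798 0.07224476 0.00680203]
s grip [(0.78, [368.0, 257.0], [534.6, -185.8, 165.0]), (0.71, [222.0, 354.0], [177.9, -484.6, 165.0]), (0.65, [272.0, 238.0], [302.8, -52.1, 165.0])]
s collar [(0.84, [384.0, 258.0], [570.8, -196.4, 165.0]), (0.78, [277.0, 230.0], [319.8, -14.9, 165.0]), (0.68, [239.0, 356.0], [212.0, -493.9, 165.0])]
s bow [(0.58, [272.0, 315.0], [283.1, -375.8, 165.0]), (0.47, [255.0, 228.0], [260.5, 11.0, 165.0]), (0.41, [236.0, 330.0], [206.6, -416.5, 165.0])]
s hole []
s stand [(0.87, [365.0, 238.0], [602.6, 178.8, 0.0])]
t grip []
t collar []
t bow []
t hole [(0.91, [252.0, 186.0], [582.8, 167.0, 100.0]), (0.68, [409.0, 203.0], [550.8, -178.7, 100.0])]
t stand [(0.83, [255.0, 198.0], [582.9, 171.7, 0.0])]
w grip [(0.59, [316.0, 337.0], [535.7, -191.9, 165.0])]
w collar [(0.76, [316.0, 408.0], [567.5, -192.2, 165.0])]
w bow [(0.83, [508.0, 397.0], [562.3, -115.8, 165.0])]
w hole [(0.56, [510.0, 397.0], [608.6, -80.6, 100.0])]
w stand []
```

View pics/c3.png

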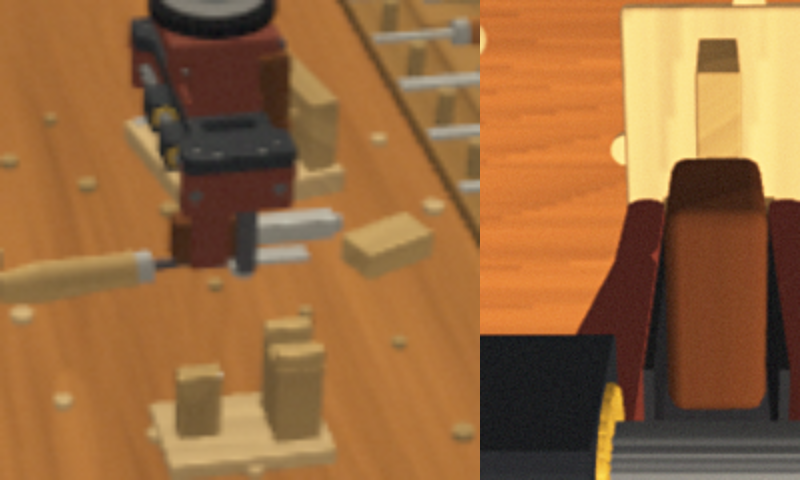

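The pin is held level and straight (width 18.1, force z −5 N). The rest is left behind. I'll carry it to a look pose in front of the stand.

>>> {"op": "move_arm", "data": {"motion": [[-15,35,30,0,0,0,10],[-30,70,60,0,0,0,10],[-40,110,60,0,0,0.06,10],[-50,150,60,0,0,0.12,10],[-60,190,60,0,0,0.17,10]]}}

```text
t: 8.33
ee_pos: [480.4, -9.9, 211.8]
orientation: [2.02, 2.403, 0.002]
ft_force: [1.1, 0.3, -4.4]
width: 18.1
```

>>> {"op": "move_arm", "data": {"motion": [[-3,40,0,0,0,0,10],[-5,80,0,0,0,0,10],[-7,115,0,0,0,0,10],[-7,140,0,0,0,0,10],[-7,149,0,0,0,0,10]]}}

```text
t: 8.75
ee_pos: [473.5, 141.0, 211.0]
orientation: [2.02, 2.406, 0.002]
ft_force: [0.5, -0.5, -3.1]
width: 18.1
```

>>> {"op": "move_arm", "data": {"motion": [[0,0,0,0.02,-0.12,0,10],[0,0,0,0.04,-0.24,0,10],[0,0,0,0.06,-0.36,0,10],[0,0,0,0.083,-0.48,0,10],[0,0,0,0.083,-0.493,0,10]]}}

```text
t: 9.17
ee_pos: [468.7, 136.3, 208.4]
orientation: [1.782, 2.118, 0.538]
ft_force: [-1.4, -0.4, -6.5]
width: 18.1
```

>>> {"op": "move_arm", "data": {"motion": [[0,0,0,0,0,0,10],[0,0,0,0,0,0,10]]}}

```text
t: 9.33
ee_pos: [473.7, 137.4, 211.0]
orientation: [1.783, 2.117, 0.537]
ft_force: [0.5, 0.4, -3.6]
width: 18.2
```

Run:
```python
from h import *
o=get_obs();print(o["t"],o["ee_pos"],o["orientation"],o["width"])
w=get_image("wrist");save(w,"w4.png")
for l in ("grip","collar","hole","stand"):
    z={"hole":100,"stand":0}.get(l,o["ee_pos"][2]+14)
    print(l,[(round(r["p"],2),np.round(r["location"][::-1]).tolist(),np.round(atz(w,r["location"][::-1],z),1).tolist()) for r in mark_of(w,l)][:3])
```

```text
9.3333 [473.73972041 137.43517579 210.9805839 ] [1.78319556 2.11739715 0.53749437] 18.21774985431646
grip [(0.83, [318.0, 342.0], [466.1, 135.9, 225.0])]
collar [(0.84, [317.0, 408.0], [521.6, 145.1, 225.0])]
hole [(0.67, [336.0, 293.0], [587.6, 170.8, 100.0])]
stand []
```

View pics/w4.png

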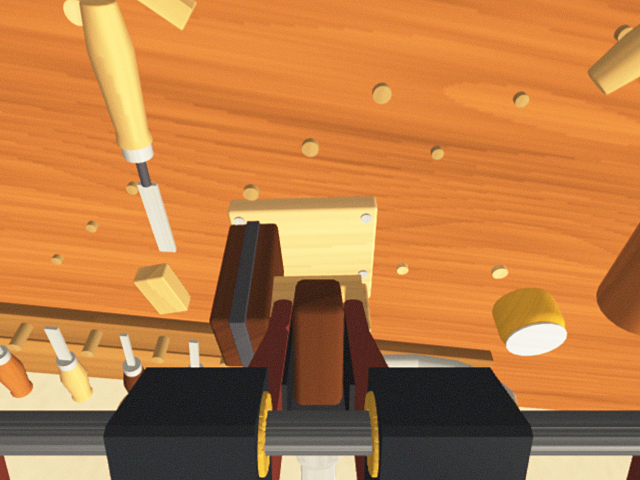

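The bar's hole lies behind the grip in this view, at about (336,293). I'll shift sideways to see it.

>>> {"op": "move_arm", "data": {"motion": [[5,25,5,0,0,0,10],[10,62,10,0,0,0,10],[10,62,10,0,0,0,10],[10,62,10,0,0,0,10],[10,62,10,0,0,0,10]]}}

```text
t: 10.0
ee_pos: [483.4, 199.9, 220.3]
orientation: [1.782, 2.119, 0.537]
ft_force: [1.2, -0.4, -4.4]
width: 17.9
```

Run:
```python
from h import *
o=get_obs();print(o["t"],o["ee_pos"],o["orientation"],o["width"])
w=get_image("wrist");save(w,"w5.png",(120,170,320,320),4)
np.savez("w5.npz",**{k:w[k] for k in("color","mtx","camera_from_world")})
for l in ("hole","stand"):
    print(l,[(round(r["p"],2),np.round(r["location"][::-1]).tolist(),np.round(atz(w,r["location"][::-1],100 if l=="hole" else 0),1).tolist()) for r in mark_of(w,l)][:3])
```

```text
10.0 [483.38497556 199.88737968 220.28925035] [1.78213455 2.11901577 0.53722203] 17.94381032844286
hole [(0.79, [258.0, 269.0], [589.1, 170.1, 100.0])]
stand [(0.88, [268.0, 190.0], [589.8, 170.2, 0.0]), (0.33, [259.0, 270.0], [702.9, 169.4, 0.0])]
```

View pics/w5.png

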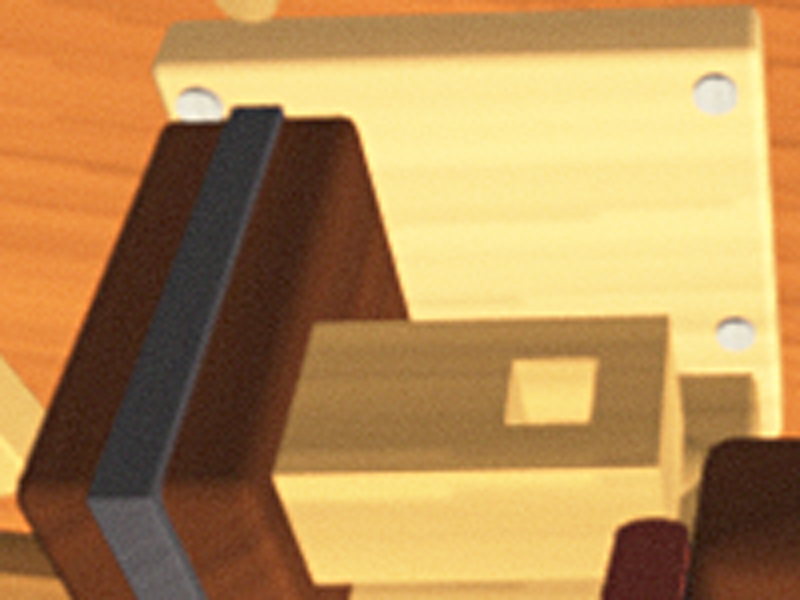

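The real hole shows clearly: its corners in the crop are about (511,358), (599,358), (593,425), (504,425), and the bar's end corners are at (668,318) and (657,468). I'll fit the pose.

```bash
cat > fit.py <<'E'
from h import *
from scipy.optimize import least_squares
w=dict(np.load("w5.npz"))
px=np.array([[508,358],[600,358],[594,425],[503,425],[668,318],[657,468],[273,473]])/4+[120,170]
# face coords (y,z): image up = lower z ; hidden +y to the right
Y=np.array([-8,8,8,-8,22,22,None],float);Z=np.array([-8,-8,8,8,-20,20,20],float)
def f(p,prior=True):
    x,y,z,a=p;c,s=np.cos(a),np.sin(a)
    Yv=np.where(np.isnan(Y),-50,Y)
    P=np.c_[x-s*Yv,y+c*Yv,z+Z]
    r=((proj(w,P)-px)/0.5)[:6].ravel()
    return np.r_[r,(z-100)/3] if prior else r
for pr in(True,False):
    r=least_squares(f,[588,168,100,.17],args=(pr,));print(r.x,np.round(r.fun*0.5,1))
    J=r.jac;print("sd",np.sqrt(np.diag(np.linalg.inv(J.T@J))))
E
python3 fit.py
```

```text
[5.86363568e+02 1.70083838e+02 1.01535692e+02 1.80567792e-01] [ 1.4  0.7 -1.2  0.5 -1.4 -0.8  0.2 -0.7  0.5 -0.5  0.5  0.7  0.3]
sd [1.99692869 0.15796615 1.78857004 0.0189251 ]
[5.85431091e+02 1.70074416e+02 1.02378527e+02 1.81492572e-01] [ 1.3  0.6 -1.2  0.5 -1.4 -0.7  0.1 -0.6  0.6 -0.5  0.6  0.7]
sd [2.46066052 0.15805109 2.21118741 0.01890945]
```

Run:
```python
from h import *
w=dict(np.load("w5.npz"))
g=lambda u,v,z:atz(w,(u/4+120,v/4+170),z)
for a,b,z in (((158,66),(758,50),20),((758,50),(779,432),20),((313,324),(668,318),81),((273,473),(657,468),121),((195,103),(714,93),20),((714,93),(735,332),20)):
    A=g(*a,z);B=g(*b,z);d=B-A;print(np.round(A,1),np.round(B,1),round(np.degrees(np.arctan2(d[1],d[0]))/57.2958,3),np.linalg.norm(d).round(1))
```

```text
[586.7  76.4  20. ] [559.9 205.   20. ] 1.776 131.4
[559.9 205.   20. ] [683.6 230.3  20. ] 0.202 126.2
[597.6 121.1  81. ] [583.5 191.4  81. ] 1.768 71.7
[596.  121.6 121. ] [582.3 191.3 121. ] 1.765 71.0
[595.8  83.6  20. ] [573.1 197.2  20. ] 1.767 115.8
[573.1 197.2  20. ] [647.5 213.   20. ] 0.209 76.0
```

Yaw is about 0.20 and the hole is near (587.3,169.9,~101). I'll level the pin and go to the pre-insert pose.

>>> {"op": "move_arm", "data": {"motion": [[0,-10,0,-0.02,0.12,0,10],[0,-20,0,-0.04,0.24,0,10],[0,-30,0,-0.06,0.36,0,10],[0,-40,0,-0.083,0.48,0,10],[0,-50,0,-0.083,0.493,0,10]]}}

```text
t: 10.57
ee_pos: [487.1, 149.1, 221.8]
orientation: [-2.024, -2.4, 0.001]
ft_force: [1.6, -0.6, -3.2]
width: 17.6
```

>>> {"op": "move_arm", "data": {"motion": [[0,0,-20,0,0,0.03,10],[0,0,-40,0,0,0.03,10],[0,0,-70,0,0,0.03,10],[0,0,-70,0,0,0.03,10],[0,0,-70,0,0,0.03,10]]}}

```text
t: 10.98
ee_pos: [482.6, 148.8, 149.7]
orientation: [-1.987, -2.43, 0.005]
ft_force: [-0.3, -0.5, -4.5]
width: 18.0
```

Run:
```python
from h import *
from scipy.spatial.transform import Rotation as R
o=get_obs();M=R.from_rotvec(o["orientation"]).as_matrix();print(o["t"],o["ee_pos"],np.round(M,3).tolist(),o["ft_force"],o["moment"])
w=get_image("wrist")
for l in ("grip","collar","bow","linchpin"):
    print(l,[(round(r["p"],2),np.round(r["location"][::-1]).tolist(),np.round(atz(w,r["location"][::-1],o["ee_pos"][2]+14.3),1).tolist()) for r in mark_of(w,l)][:3])
```

```text
10.9833 [482.58145572 148.75026051 149.73333262] [[-0.199, 0.98, -0.004], [0.98, 0.199, -0.001], [-0.0, -0.004, -1.0]] [-0.3050725  -0.45448795 -4.45861798] [ 0.00037836  0.12207357 -0.00547061]
grip [(0.82, [317.0, 341.0], [483.5, 148.2, 164.0])]
collar [(0.61, [316.0, 409.0], [513.6, 153.8, 164.0]), (0.6, [471.0, 8.0], [362.5, 172.1, 164.0])]
bow [(0.57, [508.0, 398.0], [493.3, 228.4, 164.0])]
linchpin [(0.92, [474.0, 9.0], [362.8, 173.1, 164.0])]
```

>>> {"op": "move_arm", "data": {"motion": [[0,0,-30,0,0,0,10],[0,0,-50,0,0,0,10],[0,0,-63,0,0,0,10],[0,0,-63,0,0,0,10],[0,0,-63,0,0,0,10]]}}

```text
t: 11.65
ee_pos: [483.9, 150.0, 88.2]
orientation: [1.987, 2.433, 0.0]
ft_force: [0.3, 0.7, -3.3]
width: 17.6
```

>>> {"op": "move_arm", "data": {"motion": [[0,0,0,0,0,0,10],[0,0,0,0,0,0,10]]}}

```text
t: 11.82
ee_pos: [484.7, 150.2, 89.1]
orientation: [1.986, 2.432, 0.003]
ft_force: [0.0, 0.2, -4.4]
width: 17.9
```

Run:
```python
from h import *
o=get_obs();p=o["ee_pos"];print(o["t"],p,o["orientation"],o["ft_force"],o["moment"])
print("stand x,y",.98*p[0]+.199*p[1]-609.4,-.199*p[0]+.98*p[1]-49.6)
s=get_image("side");t=get_image("top")
a=cv2.resize(s["color"][180:270,330:430],None,fx=4,fy=4,interpolation=2)
b=cv2.resize(t["color"][130:220,220:310],None,fx=4,fy=4,interpolation=2)
cv2.imwrite("pics/c6.png",np.hstack([a,b])[:,:,::-1])
```

```text
11.8167 [484.73534357 150.17819519  89.08900076] [1.98604038 2.43222201 0.00338403] [ 0.03174017  0.24594751 -4.36319025] [ 0.04346059  0.11984986 -0.01616222]
stand x,y -104.47390246236216 1.1122979138130162
```

View pics/c6.png

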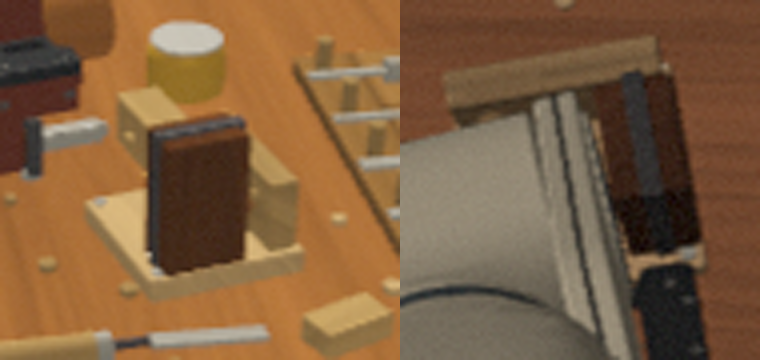

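Run:
```python
from h import *
s=get_image("side");p=get_obs()["ee_pos"];print(p)
save(s,"c7.png",(335,190,385,230),16)
d=np.array([.98,.199,0]);y=np.array([-.199,.98,0]);z=np.array([0,0,1.])
ax=p+14.3*z
h=np.array([587.3,169.9,101])
q=lambda P:np.round((proj(s,P)-[335,190])*16).tolist()
print("collar,tip",q([ax+31.5*d,ax+87.5*d,ax+81.5*d+7*z-7*y,ax+81.5*d-7*z-7*y]))
print("hole,corners",q([h]+[h+a*8*y+b*8*z for a in(-1,1) for b in(-1,1)]), "end",q([h+22*y+20*z,h+22*y-20*z,h-40*y+20*z]))
```

```text
[484.2526472  150.01724914  88.6179094 ]
collar,tip [[58.0, 401.0], [331.0, 351.0], [317.0, 341.0], [316.0, 405.0]]
hole,corners [[417.0, 347.0], [433.0, 402.0], [434.0, 329.0], [401.0, 365.0], [402.0, 292.0]] end [[375.0, 206.0], [372.0, 388.0], [501.0, 347.0]]
```

View pics/c7.png

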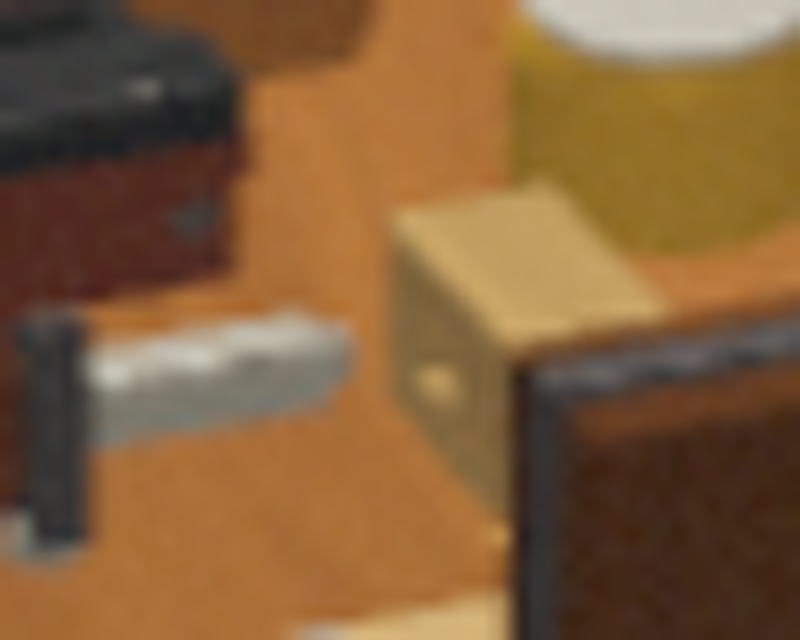

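The side view agrees with the estimates: tip at about (352,355) in the crop, bar corner at (393,213). Relative to the pin, the bar is about 1 mm lower and 2 mm further off than my fit. I'll correct for that and then approach gently.

>>> {"op": "move_arm", "data": {"motion": [[0.1,-0.6,-3,0,0,0,10],[4,0.2,-3,0,0,0,10],[8,1,-3,0,0,0,10],[11.8,1.8,-3,0,0,0,10],[11.8,1.8,-3,0,0,0,10]]}}

```text
t: 12.38
ee_pos: [496.8, 151.9, 84.8]
orientation: [1.987, 2.433, 0.002]
ft_force: [0.3, -0.2, -2.5]
width: 17.9
```

>>> {"op": "move_arm", "data": {"motion": [[1,0.2,0,0,0,0,10],[2,0.4,0,0,0,0,10],[3,0.6,0,0,0,0,10],[4,0.8,0,0,0,0,10],[4,0.8,0,0,0,0,10]]}}

```text
t: 12.8
ee_pos: [499.7, 152.5, 84.7]
orientation: [1.987, 2.433, 0.0]
ft_force: [-0.3, -0.8, -4.6]
width: 17.9
```

>>> {"op": "move_arm", "data": {"motion": [[1,0.2,0,0,0,0,10],[2,0.4,0,0,0,0,10],[3,0.6,0,0,0,0,10],[4,0.8,0,0,0,0,10]]}}

```text
t: 13.13
ee_pos: [503.5, 153.3, 84.7]
orientation: [1.987, 2.433, 0.0]
ft_force: [-0.1, 0.2, -4.0]
width: 18.1
```

>>> {"op": "move_arm", "data": {"motion": [[0.5,0.1,0.5,0,0,0,10],[1,0.2,0.8,0,0,0,10],[2,0.4,0.8,0,0,0,10],[3,0.6,0.8,0,0,0,10]]}}

```text
t: 13.47
ee_pos: [506.5, 153.8, 85.5]
orientation: [1.987, 2.433, -0.0]
ft_force: [0.6, -0.4, -4.1]
width: 18.1
```

>>> {"op": "move_arm", "data": {"motion": [[1,0.2,0,0,0,0,10],[2,0.4,0,0,0,0,10],[3,0.6,0,0,0,0,10],[3,0.6,0,0,0,0,10]]}}

```text
t: 13.8
ee_pos: [509.7, 154.5, 85.5]
orientation: [1.987, 2.433, 0.0]
ft_force: [0.5, -0.1, -4.0]
width: 17.9
```

>>> {"op": "move_arm", "data": {"motion": [[1,0.2,0,0,0,0,10],[2,0.4,0,0,0,0,10],[3,0.6,0,0,0,0,10],[3,0.6,0,0,0,0,10]]}}

```text
t: 14.13
ee_pos: [512.7, 155.1, 85.5]
orientation: [1.987, 2.433, 0.0]
ft_force: [0.1, -0.2, -3.2]
width: 17.6
```

>>> {"op": "move_arm", "data": {"motion": [[1,0.2,0,0,0,0,10],[2,0.4,0,0,0,0,10],[3,0.6,0,0,0,0,10],[3,0.6,0,0,0,0,10]]}}

```text
t: 14.47
ee_pos: [515.7, 155.7, 85.5]
orientation: [1.987, 2.433, 0.0]
ft_force: [0.1, -0.4, -4.0]
width: 17.6
```

>>> {"op": "move_arm", "data": {"motion": [[1,0.2,0,0,0,0,10],[2,0.4,0,0,0,0,10],[3,0.6,0,0,0,0,10],[4,0.8,0,0,0,0,10]]}}

```text
t: 14.8
ee_pos: [519.6, 156.4, 85.5]
orientation: [1.987, 2.433, 0.0]
ft_force: [0.9, -0.5, -3.2]
width: 17.9
```

>>> {"op": "move_arm", "data": {"motion": [[1,0.2,0,0,0,0,10],[2,0.4,0,0,0,0,10],[3,0.6,0,0,0,0,10],[4,0.8,0,0,0,0,10]]}}

```text
t: 15.13
ee_pos: [523.6, 157.2, 85.5]
orientation: [-1.987, -2.433, -0.0]
ft_force: [0.6, 0.8, -3.7]
width: 17.9
```

Run:
```python
from h import *
o=get_obs();p=o["ee_pos"];print(o["t"],p,o["ft_force"],o["moment"],"sx",.98*p[0]+.199*p[1]-610.9,"sy",-.199*p[0]+.98*p[1]-49.6)
```

```text
15.1333 [523.568487   157.24651727  85.49559068] [ 0.55605189  0.77797536 -3.72782785] [-0.00529275  0.10084305  0.06547835] sx -66.51082580179889 sy 0.31145800746534036
```

>>> {"op": "move_arm", "data": {"motion": [[1.5,0.3,0,0,0,0,10],[3,0.6,0,0,0,0,10],[4.5,0.9,0,0,0,0,10],[6,1.2,0,0,0,0,10]]}}

```text
t: 15.47
ee_pos: [529.6, 158.5, 85.5]
orientation: [-1.987, -2.433, 0.0]
ft_force: [-0.0, 0.7, -4.0]
width: 17.6
```

>>> {"op": "move_arm", "data": {"motion": [[1.5,0.3,0,0,0,0,10],[3,0.6,0,0,0,0,10],[4.5,0.9,0,0,0,0,10],[6,1.2,0,0,0,0,10]]}}

```text
t: 15.8
ee_pos: [535.6, 159.7, 85.5]
orientation: [1.987, 2.433, 0.0]
ft_force: [-0.1, -2.0, -3.7]
width: 18.0
```

>>> {"op": "move_arm", "data": {"motion": [[1.5,0.3,0,0,0,0,10],[3,0.6,0,0,0,0,10],[4.5,0.9,0,0,0,0,10],[6,1.2,0,0,0,0,10]]}}

```text
t: 16.13
ee_pos: [541.6, 160.9, 85.5]
orientation: [1.987, 2.433, -0.0]
ft_force: [0.7, -0.4, -3.8]
width: 17.8
```

>>> {"op": "move_arm", "data": {"motion": [[1,0.2,0,0,0,0,10],[2,0.4,0,0,0,0,10],[3,0.6,0,0,0,0,10],[4,0.8,0,0,0,0,10],[5,1.0,0,0,0,0,10]]}}

```text
t: 16.55
ee_pos: [546.5, 161.8, 85.5]
orientation: [-1.987, -2.433, 0.0]
ft_force: [-0.2, 0.6, -4.0]
width: 17.9
```

>>> {"op": "move_arm", "data": {"motion": [[1,0.2,0,0,0,0,10],[2,0.4,0,0,0,0,10],[3,0.6,0,0,0,0,10],[4,0.8,0,0,0,0,10]]}}

```text
t: 16.88
ee_pos: [550.6, 162.6, 85.5]
orientation: [1.987, 2.433, 0.0]
ft_force: [0.7, -0.9, -2.9]
width: 17.7
```

>>> {"op": "move_arm", "data": {"motion": [[0.7,0.15,0,0,0,0,10],[1.4,0.3,0,0,0,0,10],[2,0.4,0,0,0,0,10]]}}

```text
t: 17.13
ee_pos: [552.5, 163.0, 85.5]
orientation: [-1.987, -2.433, 0.0]
ft_force: [-0.3, -0.2, -4.5]
width: 17.7
```

>>> {"op": "move_arm", "data": {"motion": [[0.5,0.1,0,0,0,0,10],[1,0.2,0,0,0,0,10],[1.5,0.3,0,0,0,0,10],[2,0.4,0,0,0,0,10]]}}

```text
t: 17.47
ee_pos: [554.5, 163.4, 85.5]
orientation: [-1.987, -2.433, 0.0]
ft_force: [0.2, 0.2, -4.1]
width: 17.4
```

>>> {"op": "move_arm", "data": {"motion": [[0.5,0.1,0,0,0,0,10],[1,0.2,0,0,0,0,10],[1.5,0.3,0,0,0,0,10]]}}

```text
t: 17.72
ee_pos: [556.0, 163.7, 85.5]
orientation: [1.987, 2.433, 0.0]
ft_force: [0.2, -0.5, -3.7]
width: 17.7
```

>>> {"op": "move_arm", "data": {"motion": [[0.5,0.1,0,0,0,0,10],[1,0.2,0,0,0,0,10]]}}

```text
t: 17.88
ee_pos: [556.8, 163.9, 85.4]
orientation: [-1.987, -2.433, 0.001]
ft_force: [-1.6, -0.6, -2.5]
width: 17.9
```

>>> {"op": "move_arm", "data": {"motion": [[0.3,0.06,0,0,0,0,10],[0.5,0.1,0,0,0,0,10]]}}

```text
t: 18.05
ee_pos: [556.8, 163.9, 85.4]
orientation: [-1.987, -2.433, 0.002]
ft_force: [-3.5, -0.1, -1.6]
width: 18.1
```

>>> {"op": "move_arm", "data": {"motion": [[0.2,0.04,0,0,0,0,10],[0.4,0.08,0,0,0,0,10]]}}

```text
t: 18.22
ee_pos: [556.8, 163.9, 85.3]
orientation: [-1.986, -2.432, 0.003]
ft_force: [-5.5, -2.3, -0.2]
width: 17.6
```

The force rose with no advance (5.5 N), so the collar is seated at sx ≈ −32, as expected. Now I'll open the fingers.

>>> {"op": "move_arm", "data": {"motion": [[0,0,0.3,0,0,0,10],[0,0,0.3,0,0,0,30],[0,0,0.3,0,0,0,60],[0,0,0.3,0,0,0,60],[0,0,0.3,0,0,0,60]]}}

```text
t: 18.63
ee_pos: [558.8, 164.4, 86.3]
orientation: [1.986, 2.432, 0.003]
ft_force: [-0.1, 0.2, 0.9]
width: 41.3
```

Run:
```python
from h import *
o=get_obs();p=o["ee_pos"];print(o["t"],p,o["ft_force"],o["width"],o["qpos"])
w=get_image("wrist")
for l in ("grip","collar","bow"):
    for im in (w,):
        print(l,[(round(r["p"],2),np.round(r["location"][::-1]).tolist(),np.round(atz(im,r["location"][::-1],99.5),1).tolist()) for r in mark_of(im,l)][:3])
```

```text
18.6333 [558.84718474 164.36321803  86.34528433] [-0.11401759  0.18709785  0.87391904] 41.29038912830057 [ 2.65623695e-01  5.47374950e-01  1.80730094e+00 -2.18553849e-05
  7.84810686e-01 -1.50634705e+00]
grip [(0.83, [317.0, 329.0], [555.5, 163.0, 99.5])]
collar [(0.66, [317.0, 396.0], [584.6, 168.9, 99.5]), (0.54, [318.0, 328.0], [554.7, 163.4, 99.5])]
bow []
```

>>> {"op": "move_arm", "data": {"motion": [[0,0,0,0,0,0,60],[0,0,15,0,0,0,60],[0,0,35,0,0,0,60],[0,0,60,0,0,0,60],[0,0,75,0,0,0,60]]}}

```text
t: 19.25
ee_pos: [558.5, 164.3, 162.7]
orientation: [1.986, 2.433, 0.002]
ft_force: [0.5, -0.0, -0.2]
width: 60.1
```

>>> {"op": "move_arm", "data": {"motion": [[-8,32,0,0,0,0,0],[-16.8,63.8,0,0,0,0,0],[-16.8,63.8,0,0,0,0,0],[-16.8,63.8,0,0,0,0,0],[-16.8,63.8,0,0,0,0,0]]}}

```text
t: 19.67
ee_pos: [540.9, 227.7, 160.6]
orientation: [1.986, 2.434, -0.001]
ft_force: [-0.1, 0.2, -0.4]
width: 29.9
```

>>> {"op": "move_arm", "data": {"motion": [[0,0,0,0,0,0,0],[0,0,0,0,0,0,0],[0,0,0,0,0,0,0],[0,0,0,0,0,0,0],[0,0,0,0,0,0,0]]}}

```text
t: 20.08
ee_pos: [541.2, 227.5, 160.7]
orientation: [-1.988, -2.433, 0.0]
ft_force: [-0.2, -0.7, -0.3]
width: 0.5
```

Run:
```python
from h import *
o=get_obs();p=o["ee_pos"];print(o["t"],p,o["ft_force"],o["width"])
print("sx",.98*p[0]+.199*p[1]-610.5,"sy",-.199*p[0]+.98*p[1]-49.8)
w=get_image("wrist");s=get_image("side");t=get_image("top")
for im in (w,s,t):
  for l in ("grip","collar","bow"):
    r=[(round(r["p"],2),np.array(r["location"][::-1]),atz(im,r["location"][::-1],99.5)) for r in mark_of(im,l)]
    print(l,[(a,b.round(),np.round([.98*q[0]+.199*q[1]-610.5,-.199*q[0]+.98*q[1]-49.8],1)) for a,b,q in r if np.hypot(q[0]-580,q[1]-190)<120])
cv2.imwrite("pics/c8.png",np.hstack([cv2.resize(w["color"],(440,330)),cv2.resize(s["color"][190:240,335:390],(363,330),interpolation=2)])[:,:,::-1])
```

```text
20.0833 [541.17645429 227.46718507 160.7399912 ] [-0.17219312 -0.68456135 -0.26537931] 0.4869487019472365
sx -34.881104967683655 sy 65.4237269674849
grip [(0.65, array([200., 274.]), array([-33.7,   0.3]))]
collar [(0.71, array([203., 326.]), array([-2.2, -0.7]))]
bow []
grip [(0.83, array([351., 214.]), array([-34.3,  -0.4]))]
collar [(0.64, array([361., 212.]), array([-0.6,  4. ]))]
bow [(0.46, array([349., 201.]), array([-8.3, 84.6]))]
grip [(0.72, array([253., 200.]), array([-37.8,   0.6]))]
collar [(0.47, array([250., 187.]), array([-7.6,  0.6])), (0.24, array([251., 185.]), array([-3.6, -1.8]))]
bow []
```

View pics/c8.png

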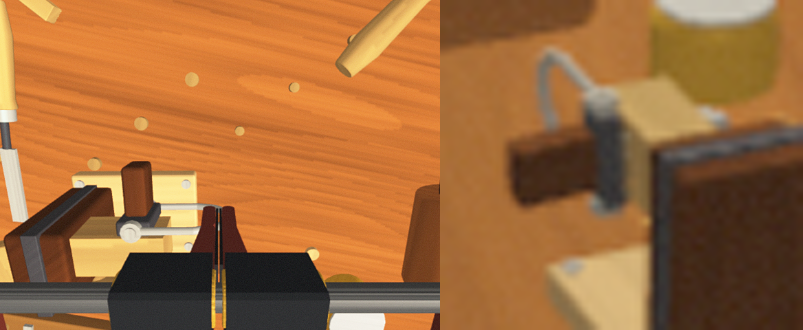

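The pin is home, with its collar flush on the bar; the ring is open and the closed fingers are behind its bow. I'll go down and push.

>>> {"op": "move_arm", "data": {"motion": [[0,0,-25,0,0,0,0],[0,0,-45,0,0,0,0],[0,0,-60,0,0,0,0],[0,0,-63,0,0,0,0],[0,0,-63,0,0,0,0]]}}

```text
t: 21.1
ee_pos: [540.3, 227.6, 96.8]
orientation: [-1.986, -2.432, 0.003]
ft_force: [-0.1, 0.5, 0.5]
width: 0.6
```

>>> {"op": "move_arm", "data": {"motion": [[3,0.6,0,0,0,0,0],[6,1.2,0,0,0,0,0],[9,1.8,0,0,0,0,0],[11,2.2,0,0,0,0,0]]}}

```text
t: 21.43
ee_pos: [553.1, 230.5, 98.8]
orientation: [1.987, 2.433, 0.003]
ft_force: [-1.3, 1.2, 0.9]
width: 0.5
```

Run:
```python
from h import *
o=get_obs();p=o["ee_pos"];print(o["t"],p,o["ft_force"],o["moment"])
d=np.array([.98,.199]);y=np.array([-.199,.98])
print("sx",d@p[:2]-610.5,"sy",y@p[:2]-49.8)
for th in np.arange(0,1.25,.1):
    c=np.array([-6,0])+66*np.array([np.sin(th),np.cos(th)])-13*np.array([np.cos(th),-np.sin(th)])
    q=(610.5+c[0])*d+(49.8+c[1])*y
    print(round(th,1),np.round(q-p[:2],1))
```

```text
21.4333 [553.09467554 230.46760928  98.78173413] [-1.314198    1.24361312  0.87737346] [0.16514793 0.26000931 0.03100245]
sx -22.604163721619784 sy 65.99241666130192
0.0 [3.5 0.7]
0.1 [9.9 3. ]
0.2 [16.4  4.6]
0.3 [23.   5.6]
0.4 [29.8  5.9]
0.5 [36.5  5.5]
0.6 [43.1  4.5]
0.7 [49.6  2.8]
0.8 [55.9  0.5]
0.9 [62.  -2.5]
1.0 [67.7 -6. ]
1.1 [ 73.  -10.1]
1.2 [ 77.9 -14.8]
```

>>> {"op": "move_arm", "data": {"motion": [[3.5,0.7,0,0,0,0,0],[9.9,3,0,0,0,-0.1,0],[16.4,4.6,0,0,0,-0.2,0],[23,5.6,0,0,0,-0.3,0],[29.8,5.9,0,0,0,-0.4,0]]}}

```text
t: 21.85
ee_pos: [581.6, 236.5, 97.8]
orientation: [-2.435, -1.984, 0.001]
ft_force: [-2.3, 2.1, 0.6]
width: 0.4
```

Run:
```python
from h import *
o=get_obs();p=o["ee_pos"];print(o["t"],p,o["orientation"],o["ft_force"],o["moment"])
d=np.array([.98,.199]);y=np.array([-.199,.98])
print("sx",d@p[:2]-610.5,"sy",y@p[:2]-49.8)
w=get_image("wrist");s=get_image("side")
for im in (w,s):
  for l in ("grip","collar","bow"):
    r=[(round(r["p"],2),np.array(r["location"][::-1]),atz(im,r["location"][::-1],99.5)) for r in mark_of(im,l)]
    print(l,[(a,b.round(),np.round([d@q[:2]-610.5,y@q[:2]-49.8],1)) for a,b,q in r if np.hypot(q[0]-580,q[1]-190)<120])
```

```text
21.85 [581.59178084 236.46458137  97.83800233] [-2.43500308e+00 -1.98358995e+00  1.29167400e-03] [-2.26028578  2.0560412   0.56757992] [ 0.17005779  0.46329092 -0.05217751]
sx 6.516396919468889 sy 66.19852535105824
grip [(0.96, array([132., 300.]), array([-32.8,   1.3]))]
collar [(0.94, array([168., 362.]), array([-2.3,  1. ]))]
bow []
grip [(0.58, array([352., 212.]), array([-26.6,  10.5]))]
collar [(0.69, array([366., 215.]), array([  4.1, -23.4]))]
bow [(0.53, array([360., 199.]), array([27.9, 82.7]))]
```

>>> {"op": "move_arm", "data": {"motion": [[6.7,-0.4,0,0,0,-0.1,0],[13.3,-1.4,0,0,0,-0.2,0],[19.8,-3.1,0,0,0,-0.3,0],[26.1,-5.4,0,0,0,-0.4,0],[32.2,-8.4,0,0,0,-0.5,0]]}}

```text
t: 22.67
ee_pos: [614.1, 227.4, 97.8]
orientation: [2.85, 1.321, -0.0]
ft_force: [-1.7, 0.5, -0.2]
width: 0.4
```

>>> {"op": "move_arm", "data": {"motion": [[3,-1.8,0,0,0,-0.05,0],[5.7,-3.5,0,0,0,-0.1,0],[8.4,-5.5,0,0,0,-0.15,0],[11,-7.6,0,0,0,-0.2,0]]}}

```text
t: 23.0
ee_pos: [625.3, 219.6, 97.8]
orientation: [2.966, 1.034, 0.001]
ft_force: [-0.4, -1.5, 0.8]
width: 0.4
```

>>> {"op": "move_arm", "data": {"motion": [[2.5,-2.3,0,0,0,-0.05,0],[4.9,-4.7,0,0,0,-0.1,0],[4.9,-4.7,0,0,0,-0.1,0]]}}

```text
t: 23.25
ee_pos: [630.6, 214.7, 97.9]
orientation: [3.014, 0.884, 0.001]
ft_force: [-0.5, -0.6, 0.0]
width: 0.5
```

Run:
```python
from h import *
o=get_obs();p=o["ee_pos"];print(o["t"],p,o["orientation"],o["ft_force"],o["moment"])
d=np.array([.98,.199]);y=np.array([-.199,.98])
print("sx",d@p[:2]-610.5,"sy",y@p[:2]-49.8)
w=get_image("wrist");s=get_image("side")
for im in (w,s):
  for l in ("grip","collar","bow"):
    r=[(round(r["p"],2),np.array(r["location"][::-1]),atz(im,r["location"][::-1],99.5)) for r in mark_of(im,l)]
    print(l,[(a,b.round(),np.round([d@q[:2]-610.5,y@q[:2]-49.8],1)) for a,b,q in r if np.hypot(q[0]-580,q[1]-190)<120])
```

```text
23.25 [630.55463821 214.65286652  97.88293161] [3.01394884e+00 8.84344267e-01 1.21919063e-03] [-0.48112351 -0.62109256  0.00290111] [-0.09890419  0.04918515  0.0266099 ]
sx 50.15946587895121 sy 35.07943618651538
grip [(0.98, array([100., 329.]), array([-32.1,   1.3]))]
collar [(0.56, array([171., 350.]), array([-2.2,  2.6]))]
bow [(0.72, array([327., 411.]), array([69.8, -2.4]))]
grip [(0.82, array([354., 214.]), array([-25.1,  -0.5])), (0.47, array([367., 211.]), array([18., -1.]))]
collar [(0.7, array([364., 215.]), array([ -1.3, -20.6]))]
bow [(0.41, array([383., 208.]), array([72.8, -2.4]))]
```

The force has dropped to zero and the bow is seen at (70,−2) in the stand frame, which means it snapped shut. I'll withdraw and look.

>>> {"op": "move_arm", "data": {"motion": [[-4,20,0,0,0,0,0],[-8,40,0,0,0,0,0],[-8,40,30,0,0,0,0],[-8,40,65,0,0,0,0],[-8,40,100,0,0,0,0]]}}

```text
t: 24.07
ee_pos: [621.0, 255.6, 197.9]
orientation: [3.013, 0.888, -0.004]
ft_force: [0.7, 0.3, 0.3]
width: 0.5
```

>>> {"op": "move_arm", "data": {"motion": [[-40,0,20,0,0,0,0],[-80,0,40,0,0,0,0],[-100,0,50,0,0,0,0],[-100,0,50,0,0,0,0],[-100,0,50,0,0,0,0]]}}

```text
t: 24.48
ee_pos: [521.6, 255.7, 249.2]
orientation: [-3.013, -0.888, -0.004]
ft_force: [0.1, 0.8, -0.2]
width: 0.3
```

Run:
```python
from h import *
o=get_obs();print(o["t"],o["ee_pos"],o["ft_force"])
d=np.array([.98,.199]);y=np.array([-.199,.98])
w=get_image("wrist");s=get_image("side");t=get_image("top")
for im in (w,s,t):
  for l in ("collar","bow"):
    r=[(round(r["p"],2),np.array(r["location"][::-1]),atz(im,r["location"][::-1],99.5)) for r in mark_of(im,l)]
    print(l,[(a,b.round(),np.round([d@q[:2]-610.5,y@q[:2]-49.8],1)) for a,b,q in r if np.hypot(q[0]-580,q[1]-190)<130])
cv2.imwrite("pics/c9.png",np.hstack([cv2.resize(w["color"],(440,330)),cv2.resize(s["color"][190:240,335:390],(363,330),interpolation=2)])[:,:,::-1])
```

```text
24.4833 [521.64225737 255.7173563  249.15832002] [ 0.08132752  0.76688548 -0.17868331]
collar [(0.82, array([325., 356.]), array([-4. ,  3.1]))]
bow []
collar [(0.84, array([364., 215.]), array([ -0.3, -18.3]))]
bow [(0.59, array([383., 204.]), array([84.6, 22.8]))]
collar [(0.94, array([249., 188.]), array([-9.6,  3.8]))]
bow [(0.64, array([250., 188.]), array([-8.9,  2.2])), (0.49, array([246., 155.]), array([68.3,  0.1]))]
```

View pics/c9.png

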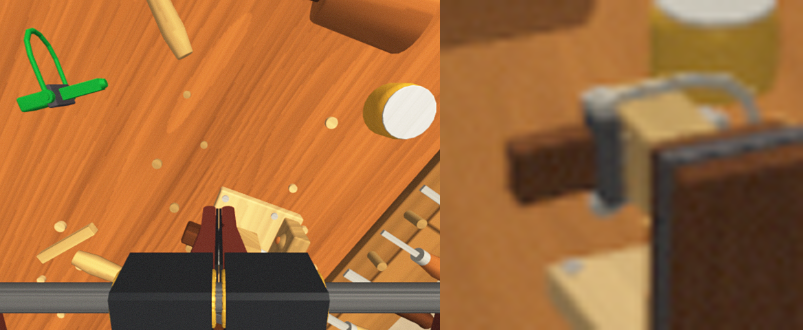

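The side view shows the collar flush on the bar and the ring closed along the pin, round its tip. The gripper is clear of everything.

```bash
python3 -c "
from workcell import *
print(close_job(),get_obs()['t'])"
```

```text
the job is handed in; nothing more can be done
the job is handed in; nothing more can be done
```

The linchpin is home in the draw-bar with its ring snapped shut over the tip, and I handed the job in at about 24.6 s of the 72 s allowed. No verdict is reported, so this rests on my own checks.

- **Pin:** I took the bare steel pin from its rest, carried it to the stand and found the real hole with the wrist camera. It slid in with almost no force. The collar stopped against the bar at about 6 N on the wrist sensor, well under the 25 N limit.
- **Ring:** I let go of the grip and swung the ring round with closed fingers, at about 3 N, until the force dropped to zero as it snapped over.
- **Last checks:**
    - The side picture shows the collar flush on the bar and the ring lying along the pin.
    - The top camera puts the bow about 68 mm ahead of the hole and 0 mm to the side; fully shut would be 70 and 0.
    - The gripper is clear and reads no force.
- **Where checks disagreed:** The cameras differ on where the collar sits. The wrist camera puts it 4 mm short of the bar, the side camera 0.3 mm short but 18 mm off sideways, and the top camera 10 mm short. I trusted the firm stop at the expected depth and the side picture instead. I did not measure the hinge angle directly.
- **Other things on the bench:** Nothing suggested I touched them, but I did not measure their positions again.

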